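Bolt the clay extruder down with a drift

ROBOT

A 6-joint arm with a two-finger parallel gripper is mounted at the origin on the work surface. World frame = base frame: x ahead of the robot, y to its left, z up, the work surface at z = 0. Lengths are in m, angles in rad, forces in N, time in s.
With the tool pointing down it reaches from about 0.375 to 0.9 m from the base axis. Payload 3.1 kg.
Tool frame: the origin (TCP) lies midway between the tips of the shut fingers; the grasp point (between the pads) lies 19 mm behind it; z points along the fingers, y is the line along which they close (so a half turn about z gives the same grasp; the last joint's range is limited). The gripper opens to 85 mm and grips with 20 to 120 N. Pads are 22 mm wide; open, the fingers measure 114 mm over their backs; the gripper's body (76 mm by 85 mm) begins 54 mm behind the grasp point. The pads swing forward as they close: fully open they stand 13 mm farther back than shut.
Start: joints at [1.067, 0.527, 1.433, -0, 1.181, -0.178], TCP at [0.2, 0.592, 0.211] pointing down, gripper open.
Joint ranges: [-3.08, 3.08], [-0.75, 2.2], [0.22, 2.44], [-1.43, 4.57], [0, 2.65], [-2.85, 2.85]. Speed limits (rad/s): [2.79, 2.79, 3.14, 3.14, 3.14, 3.14].

INTERFACE

Orientations are given as a unit quaternion [x, y, z, w].
In Python, from station import manip gives the robot as it stands.
- The arm moves only by the tool move_arm, never from a script. Its argument "increments" is a list that holds one entry, the list of rows, each a list of 5 numbers: the gripper's target within -1 to 1 (shut at 1, half-way at 0, fully open at -1), then the shift along the world's x, y, z in m, then the turn about the world's z in degrees. In form: [[[fingers, dx, dy, dz, twist], ...]]. A call has 1 to 8 rows; each row shifts and turns the commanded pose from where the row before left it; what a row does not reach is not made up. A row lasts 1/10 s, in which the tool goes at most 50 mm and 8.59 degrees, less where a joint would pass 70% of its speed; a pose out of reach is approached as far as the arm can. A call with a gripper value outside its range is refused whole. The fingers move at their own pace and stop on an object; "newtons" is the grip in N (left out, the last holds). Time passes only in rows, so rows that do not move let the fingers close. It gives the time, the measured TCP pose, the force, the opening and the grip force at its end, in the units of the state.
- manip.sense(): the state, without advancing time (a new reading comes with each control period).
- manip.snapshot(name): name is "scene" or "top"; returns a dict with "img" (420x560x3 uint8, red, green, blue), "fx", "fy", "cx", "cy" (pixels), "world_to_cam" (4x4, takes a point from world to camera coordinates). Camera axes: x right, y down, z forward; pixel columns grow to the right and rows downward; lengths in m; the calibration is good to about 2 mm. A picture is of the moment at which its call begins. There is no depth.
- manip.sign_off(): hands the job in; it is judged then, once.
Trained networks look in the newest picture that a camera, given by its name, has taken for a name from the list of things; names that differ only in an ending like _2 or _b are one class to them, and where a whole thing is asked for, a point or a joint stands for the part that bears it (a point fixed in the world has none). Each returns a list of dicts, best first, with "confidence" (0 to 1); they miss things now and then, are a little off and sometimes report something else, mostly with a low value. They report only what shows in the picture. A call takes as long as a camera call. They do not tell look-alikes from the thing itself.
- manip.spot_in(label, camera): "xyz" ([x, y, z] in m, in world coordinates, good to about 4 mm: the middle of the surface that is visible of it).
- manip.mark_of(label, camera): "xyz" ([x, y, z] in m, in world coordinates, good to about 4 mm: a listed point, or the origin of a listed thing).
The state is a dict: "t": time; "q": joint angles; "qd": joint speeds; "tau": joint torques, N m; "tcp_pos": TCP position; "tool_rot": TCP orientation; "force": force on the tool from outside, world axes, zero at the start; "ft_torque": the same for the moment, N m; "finger_gap": opening from 0.0 (shut) to 1.0 (fully open); "gripper_force": force on a finger pad.
Only numpy, scipy, OpenCV 4.12 (cv2) and the standard library are available. Lean on these libraries where they do the work, as an engineer would, in place of code of your own. Each camera call takes 0.05 s, during which the arm holds its last target. There are 200 camera calls.

TASK

The clay extruder on its steel stand has shifted on its one bolt: its near bolt hole no longer sits over the hole in the stand. Without forcing anything, work the tapered drift down through both holes until its thick straight shank fills them and they line up, put the drift back in the block hole it came from, and drop the black bolt in its place, through both holes, with its washer fully home on the foot. Move the extruder with the drift only, and leave the other things on the bench alone.

Things in the scene. Friction and masses are not known exactly. Their poses are not given: they have to be found in the camera images.
- foot_hole (a point): Centre of the open near bolt hole, at the top face of the extruder's blue foot bar, 131 mm above the bench. Hole 18 mm across, straight through the bar (50 wide, 10 thick). Axes: x along the bar to the fitted bolt, about 230 mm away; y left of that; z up. Some 5 N sideways here slides the stiff foot, any way; it stays where it is left.
- extruder: Clay extruder: foot bar held by one fitted bolt in a slot at its far end; 76 mm barrel square across it (end flange top 255 mm above the bench, 68 mm or more beyond the open hole), T-bar screw. Origin: under the foot, in the slot's middle. More than about 8 N of the robot's own fingers or body on it or the stand counts as shoving it.
- stand: Grey steel stand fixed to the bench, about 300 x 170 x 120 tall; origin at its near left lower corner. Its 12 mm deck, 1 mm under the foot, has an 18 mm hole whose place is not measured: its centre lies 4 to 9 mm from the foot hole's; which way is for eye or feel. Free below, to the bench. 30 N on deck or foot from drift or bolt is forcing.
- drift_grip (a point): Centre of the drift's red square handle, 24 x 24 and 50 mm long, sides along this frame's x, y; z up, tip down. 6 mm steel cap on top. Collar 30 across, 6 thick, its underside 31 mm below this point; then a straight shank 17.5 thick, 40 long, then a 50 mm taper to a flat tip 7 across. About 0.32 kg. Starts upright in the block, hanging on its collar.
- drift_tip (a point): The drift's flat tip, 121 mm below the handle's centre, 90 mm below the collar. When it is 70 mm or more below the foot's top face, the straight shank fills both holes.
- bolt_head (a point): Centre of the black bolt's round head, 24 across, 16 tall; a captive washer, 32 across, 3 thick, is fixed under it, its underside 11 mm below this point. Shank 16 thick, 45 long, the last 4 mm chamfered. z up, tip down. About 0.15 kg. It starts upright in the block, hanging on its washer.
- block: Fixed hardwood tool block, 160 (x) x 64 (y) x 105 mm tall; origin under its middle. Two upright through-holes of 21 mm at x = -40 and +40 mm, y = 0; the drift hangs in one and the bolt in the other, either way round. The drift's handle sides lie along the block's x and y.
- tumbler_a: Bystander: unglazed upside-down clay tumbler, 80 mm across, 102 tall; origin under its foot.
- tumbler_b: Bystander: a second such tumbler.
- mug: Bystander: dark stoneware mug, 80 across, 90 tall; origin under it.
- bowl: Bystander: grey-green bowl, 140 across, 55 tall; origin under it.
- spanner: Bystander: steel open spanner lying on the bench, 190 long; origin under its middle.
- die: Bystander: spare square brass extruder die, 62 x 62 x 6, with a round hole; origin under its middle.
- knife: Bystander: wooden throwing knife lying on the bench, 180 long; origin on the bench under its middle.
Things that resemble listed ones, but are neither listed nor needed, are in the scene too. Of the things shaped like the part that bears bolt_head, the dark steel one is meant.

How it is judged:
By the outcome, as a careful person would: the job done as asked, in the order asked, and still so for the second after the job is handed in, with the robot touching nothing.
It also fails if it takes over 72 s, if anything falls off the work surface, if the arm or the gripper's body presses on something with over 40 N, if the wrist force passes 120 N, or if a joint passes its speed limit or range.

## Working session

There is one attempt and no reset: what is moved stays moved. The work goes in short steps, Python scripts to look and compute and a tool call to move; the robot and the scene stay as the last step left them, time stands still between calls to the robot, and variables do not carry over. Pictures are saved under pics/ and viewed, at most 10 in all, crops included, and the job is handed in when it is done.

Besides the shell and the picture viewer there is one more tool, called after ">>>" as name([rows], argument=value, ...), one row to a line, values as JSON. move_arm: Moves the arm, as the interface text tells. Its arguments: {"type":"object","properties":{"increments":{"type":"array","items":{"type":"array","items":{"type":"array","items":{"type":"number"}}}},"newtons":{"type":"number"}},"required":["increments"]}

```bash
mkdir -p pics; ls
cat > h.py <<'E'
from station import manip
import cv2, numpy as np
def snap(c,name=None):
    s=manip.snapshot(c)
    if name: cv2.imwrite(f'pics/{name}.png',s['img'][:,:,::-1])
    return s
def px(s,p):
    c=np.array(s['world_to_cam'])@np.append(p,1); return np.array([s['fx']*c[0]/c[2]+s['cx'],s['fy']*c[1]/c[2]+s['cy']])
def at_z(s,uv,z):
    M=np.array(s['world_to_cam']);R=M[:3,:3];o=-R.T@M[:3,3]
    d=R.T@np.array([(uv[0]-s['cx'])/s['fx'],(uv[1]-s['cy'])/s['fy'],1]); return o+d*(z-o[2])/d[2]
E
python3 - <<'E'
from h import *
for c in('scene','top'):
    s=snap(c,c)
    M=np.array(s['world_to_cam']);print(c,s['fx'],-M[:3,:3].T@M[:3,3],M[2,:3])
    for l in('foot_hole','drift_grip','drift_tip','bolt_head','block','extruder','stand','tumbler_a','mug','bowl'):
        for r in manip.mark_of(l,c)[:4]: print(l,np.round(r['xyz'],3),round(r['confidence'],2),px(s,r['xyz']).round())
print(manip.sense())
a=cv2.imread('pics/scene.png');b=cv2.imread('pics/top.png')
E
```

```text
pics
scene 425.3834676241792 [ 1.35878293 -0.29110308  0.85926336] [-0.7015829   0.23195426 -0.67377938]
foot_hole [ 0.48  -0.109  0.129] 0.78 [239. 183.]
drift_grip [ 0.52  -0.282  0.141] 0.51 [176. 200.]
drift_grip [0.529 0.116 0.118] 0.33 [323. 183.]
drift_tip [ 0.479 -0.111  0.127] 0.23 [238. 183.]
bolt_head [ 0.606 -0.273  0.111] 0.67 [186. 232.]
bolt_head [ 0.739 -0.321  0.062] 0.54 [176. 291.]
bolt_head [ 0.564 -0.278 -0.   ] 0.27 [187. 250.]
block [ 0.563 -0.276  0.   ] 0.93 [188. 250.]
block [ 0.52  -0.285  0.144] 0.28 [175. 200.]
extruder [0.529 0.122 0.119] 0.58 [325. 182.]
stand [ 0.388 -0.115 -0.   ] 0.61 [232. 197.]
stand [ 0.606 -0.272  0.11 ] 0.25 [186. 232.]
tumbler_a [ 0.743 -0.228 -0.002] 0.86 [219. 300.]
tumbler_a [ 0.669 -0.409 -0.002] 0.77 [139. 293.]
mug [ 0.345 -0.523  0.003] 0.76 [ 91. 212.]
mug [0.532 0.371 0.003] 0.67 [397. 198.]
bowl [ 0.528 -0.534 -0.003] 0.89 [ 86. 261.]
top 408.1981203303257 [ 0.32744089 -0.0259471   1.39536211] [ 0.17318755 -0.01150716 -0.98482164]
foot_hole [ 0.477 -0.108  0.13 ] 0.89 [301. 233.]
foot_hole [ 0.35  -0.523  0.002] 0.33 
[... 583 characters left out ...]
.]
{'t': 1.1, 'q': array([ 1.06649111e+00,  5.27463372e-01,  1.43267132e+00,  9.84408181e-06,
        1.18136499e+00, -1.78522951e-01]), 'qd': array([ 1.20312299e-04,  2.09109659e-05, -3.82215292e-04,  1.64694441e-03,
       -2.09431598e-05,  8.35615616e-04]), 'tau': array([-5.25994656e-04, -4.42329633e+01, -1.78418094e+01, -1.49683983e-04,
        8.91212567e-04,  5.16959190e-06]), 'tcp_pos': array([0.20001762, 0.59213748, 0.21084208]), 'tool_rot': array([1.62173588e-01, 9.86762244e-01, 4.53265329e-05, 1.12733055e-05]), 'force': array([-0.82609822,  0.08032869,  0.16014411]), 'ft_torque': array([ 0.04713504,  0.00657365, -0.00873527]), 'gripper_force': 0.0, 'finger_gap': 0.9990437675917591}
```

View pics/scene.png

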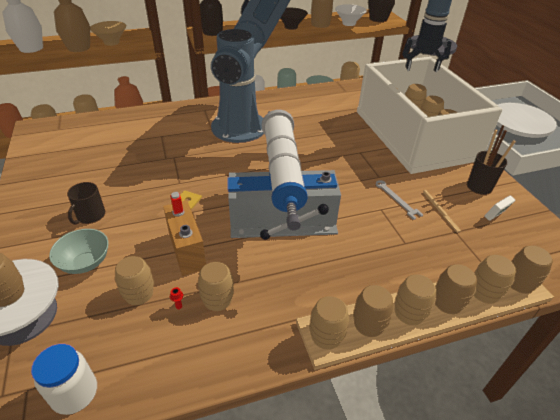

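Run:
```python
import cv2
b=cv2.imread('pics/top.png'); a=cv2.imread('pics/scene.png')
c=cv2.resize(b[130:300,200:400],None,fx=4,fy=3.5*4/3.5)[:600]
c=cv2.resize(b[140:290,205:405],None,fx=4,fy=4,interpolation=cv2.INTER_CUBIC);cv2.imwrite('pics/topc.png',c)
c=cv2.resize(a[160:310,120:320],None,fx=4,fy=4,interpolation=cv2.INTER_CUBIC);cv2.imwrite('pics/scenec.png',c)
```

```text
(no output)
```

View pics/topc.png

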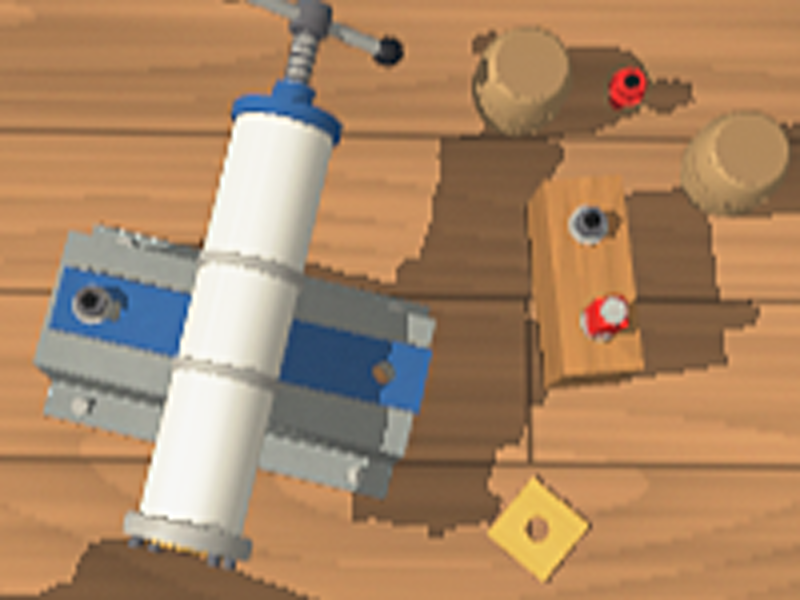

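View pics/scenec.png

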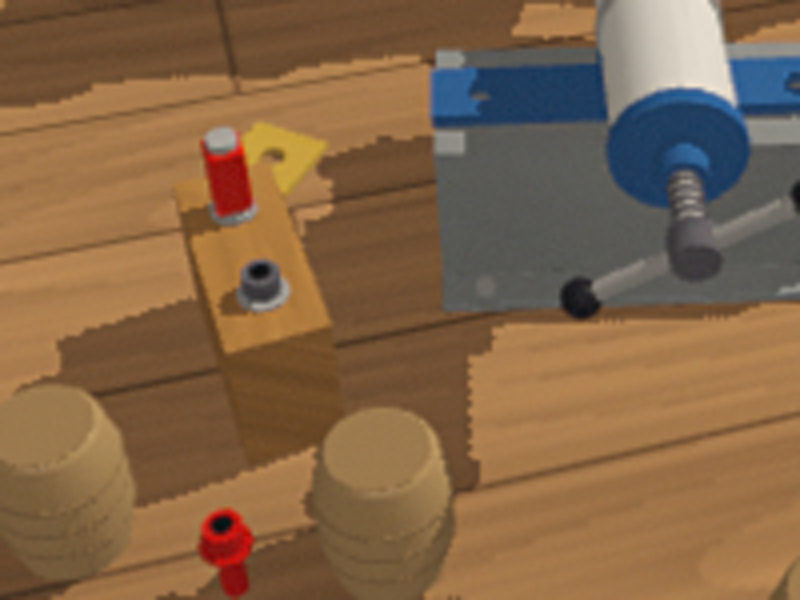

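Run:
```python
from h import *
import pickle
S={c:snap(c,c+'1') for c in('scene','top')}
pickle.dump(S,open('S.pkl','wb'))
def tri(a,b):
    A=[]
    for s,uv in((S['scene'],a),(S['top'],b)):
        K=np.array([[s['fx'],0,s['cx']],[0,s['fy'],s['cy']],[0,0,1]]);P=K@np.array(s['world_to_cam'])[:3]
        A+=[P]
    X=cv2.triangulatePoints(A[0],A[1],np.float64(a).reshape(2,1),np.float64(b).reshape(2,1));return (X[:3]/X[3]).ravel()
t=S['top']['img'].astype(int);c=S['scene']['img'].astype(int)
print('hole px top', px(S['top'],[.478,-.109,.131]));
for r in range(226,240): print(r,' '.join('%3d,%3d,%3d'%tuple(t[r,k]) for k in range(294,309)))
p=px(S['scene'],[.478,-.109,.131]).astype(int);print(p)
for r in range(p[1]-5,p[1]+7): print(r,' '.join('%3d,%3d,%3d'%tuple(c[r,k]) for k in range(p[0]-6,p[0]+8)))
A=cv2.resize(S['top']['img'][222:243,288:316],(560,420),interpolation=cv2.INTER_NEAREST)
B=cv2.resize(S['scene']['img'][195:240,160:200],(480,540),interpolation=cv2.INTER_NEAREST)[:420]
cv2.imwrite('pics/z.png',np.hstack([A,B])[:,:800,::-1])
```

```text
hole px top [301.25146961 233.00972661]
226  42, 71,106  43, 72,105  42, 71,106  41, 71,106  42, 72,106  39, 70,106  41, 69,105  39, 67,102  34, 63, 96  58,109,172  54,107,168  63,107,158  69,105,148  74,100,137  78, 95,124
227  45, 72,106  43, 71,106  42, 71,105  44, 72,107  40, 70,104  42, 72,106  43, 71,104  40, 68,101  39, 64, 93  61,110,168  60,108,165  59,108,164  58,107,165  55,107,167  54,105,167
228  42, 71,105  41, 71,105  44, 73,106  43, 71,106  43, 72,107  43, 72,107  41, 70,104  39, 68,101  50, 88,133  63,110,167  62,109,163  60,108,162  60,107,162  61,109,164  59,107,164
229  44, 72,105  45, 72,106  43, 72,106  43, 72,106  39, 70,105  37, 70,105  35, 65,101  33, 63, 97  60,113,173  60,108,166  60,108,163  60,107,161  61,108,162  61,108,161  61,106,162
230  43, 72,106  44, 72,104  41, 70,105  40, 71,106  35, 66,103  50, 71, 99  78, 85, 97  80, 85, 95  64, 97,138  57,106,163  59,108,164  61,108,163  60,107,162  61,108,160  60,106,159
231  44, 72,105  43, 72,104  42, 70,105  39, 68,106  72, 74, 90 101, 87, 81 106,103, 91 108,106, 95  88, 89, 82  71,107,149  60,109,166  60,
[... 2889 characters left out ...]
  34, 59, 93
184  48, 95,144  49, 94,144  49, 95,145  48, 94,144  53, 87,127  82, 90,103  87, 92, 97  90, 89, 88  80, 84, 88  53, 70, 90  31, 59, 90  36, 61, 94  31, 61, 93  29, 59, 91
185  50, 95,143  52, 97,145  44, 94,143  48, 96,145  46, 95,143  54, 97,147  50, 91,140  41, 70,105  36, 60, 91  33, 59, 93  27, 60, 92  31, 61, 94  30, 60, 93  34, 60, 94
186  49, 95,144  49, 97,144  49, 97,144  51, 96,145  47, 96,146  51, 97,147  36, 71,110  24, 55, 90  28, 56, 91  30, 57, 91  36, 61, 94  27, 59, 93  33, 60, 93  30, 57, 91
187  50, 98,146  48, 97,145  49, 97,145  49, 97,145  51, 97,145  51, 97,145  39, 74,113  25, 55, 88  33, 59, 90  31, 59, 91  34, 62, 93  27, 58, 91  30, 60, 93  32, 57, 91
```

View pics/z.png

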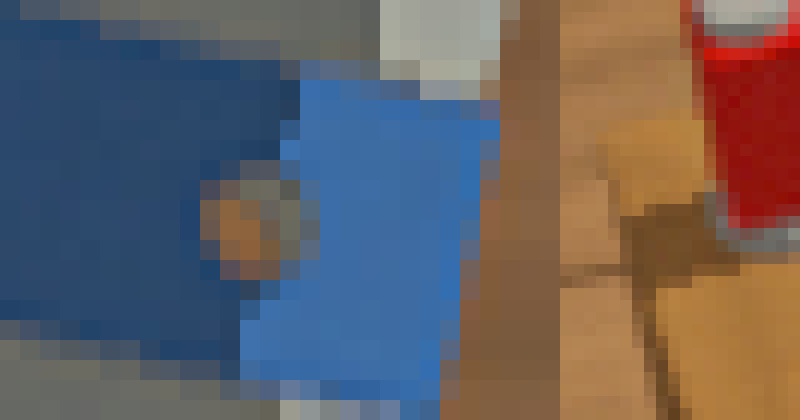

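Run:
```python
from h import *
import pickle
from scipy.optimize import minimize
S=pickle.load(open('S.pkl','rb'));T=S['top'];C=S['scene']
for n,s,uv,z in(('cap',T,(358.2,218),.165),('cap',C,(175.5,194.5),.167),('head',T,(353.2,194.5),.124),('head',C,(185.5,227.2),.124)): print(n,at_z(s,np.array(uv)-0.0,z).round(4))
# block top corners in topc px (crop 205,140 x4)
for uv in((545,187),(625,178),(645,370),(552,385)): print('blk',at_z(T,(205+uv[0]/4,140+uv[1]/4),.105).round(3))
# hole fit
N=6;r0,r1,c0,c1=227,239,294,307
sub=(np.arange(N)+.5)/N-.5
vv,uu=np.meshgrid((np.arange(r0,r1)[:,None]+sub).ravel(),(np.arange(c0,c1)[:,None]+sub).ravel(),indexing='ij')
W={z:np.stack([at_z(T,(0,0),z)]) for z in(.131,)}
def plane(z):
    M=np.array(T['world_to_cam']);R=M[:3,:3];o=-R.T@M[:3,3]
    d=np.stack([(uu-T['cx'])/T['fx'],(vv-T['cy'])/T['fy'],np.ones_like(uu)],-1)@R
    return (o+d*((z-o[2])/d[...,2])[...,None])[...,:2]
P={z:plane(z) for z in(.131,.121,.120,.108)}
img=T['img'][r0:r1,c0:c1].astype(float)
D,L,G,B=map(np.array,([43,71,106.],[61,108,163.],[107,105,93.],[141,100,62.]))
def ins(z,c): return 1/(1+np.exp(np.clip((np.linalg.norm(P[z]-c,axis=-1)-.009)/.00015,-50,50)))
def model(p):
    f=p[:2]/1e3;h=f+p[2:4]/1e3
    a=ins(.131,f);b=ins(.121,f);t=ins(.120,h);u=ins(.108,h)
    e=1/(1+np.exp(-((uu-p[4])+(vv-233)*p[5])/.1))[...,None]
    bg=D*(1-e)+L*e
    x=(t*u)[...,None];inn=B*x+G*(1-x)
    b=b[...,None];a=a[...,None]
    col=bg*(1-a)+a*(b*inn+(1-b)*(D*p[6]))
    return col.reshape(r1-r0,N,c1-c0,N,3).mean((1,3))
def cost(p): return np.abs(model(p)-img).mean()
best=[]
for ang in np.arange(0,6.28,.785):
    p0=np.array([477,-109,6*np.cos(ang),6*np.sin(ang),301.5,.3,1.])
    r=minimize(cost,p0,method='Nelder-Mead',options=dict(maxiter=700,initial_simplex=p0+np.vstack([np.zeros(7),np.diag([1,1,2,2,.5,.1,.2])])))
    best.append((r.fun,r.x.round(2)))
for b in sorted(best,key=lambda t:t[0])[:4]: print(b, np.hypot(*b[1][2:4]))
```

```text
cap [ 0.5221 -0.281   0.165 ]
cap [ 0.528  -0.2807  0.167 ]
head [ 0.6043 -0.2753  0.124 ]
head [ 0.6043 -0.2724  0.124 ]
blk [ 0.634 -0.241  0.105]
blk [ 0.642 -0.306  0.105]
blk [ 0.485 -0.318  0.105]
blk [ 0.472 -0.244  0.105]
(np.float64(2.7444656337699636), array([ 4.7945e+02, -1.0702e+02, -1.2800e+00,  6.6100e+00,  3.0088e+02,
        2.3000e-01,  1.1000e+00])) 6.732792882600801
(np.float64(2.744513875374735), array([ 4.7945e+02, -1.0702e+02, -1.2900e+00,  6.5900e+00,  3.0088e+02,
        2.3000e-01,  1.1000e+00])) 6.715072598267274
(np.float64(2.7472006909331714), array([ 4.7960e+02, -1.0706e+02, -1.6200e+00,  6.4500e+00,  3.0088e+02,
        2.3000e-01,  1.1600e+00])) 6.650330818839015
(np.float64(2.748457988092685), array([ 4.7960e+02, -1.0706e+02, -1.6400e+00,  6.4600e+00,  3.0089e+02,
        2.3000e-01,  1.1600e+00])) 6.664923105332874
```

>>> move_arm([
  [[-0.2, 0, 0, 0.04, -8.4], [-0.2, 0, 0, 0.04, -8.4], [-0.2, 0, 0, 0.04, -8.4], [-0.2, 0.0162, -0.0436, 0.04, -8.4], [-0.2, 0.0162, -0.0436, 0, -8.4], [-0.2, 0.0162, -0.0436, 0, -8.4], [-0.2, 0.0162, -0.0436, 0, -8.4], [-0.2, 0.0162, -0.0436, 0, -8.5]],
])

```text
t: 2.0
tcp_pos: [0.2782, 0.3805, 0.3636]
tool_rot: [0.684, 0.73, 0.0, 0.0]
force: [1.6, 0.2, 0.3]
finger_gap: 0.597
gripper_force: 0.0
```

>>> move_arm([
  [[-0.2, 0.0162, -0.0436, 0, 0], [-0.2, 0.0162, -0.0436, 0, 0], [-0.2, 0.0162, -0.0436, 0, 0], [-0.2, 0.0162, -0.0436, 0, 0], [-0.2, 0.0162, -0.0436, 0, 0], [-0.2, 0.0162, -0.0436, 0, 0], [-0.2, 0.0162, -0.0436, 0, 0], [-0.2, 0.0162, -0.0436, 0, 0]],
])

```text
t: 2.8
tcp_pos: [0.4078, 0.0315, 0.3638]
tool_rot: [0.682, 0.731, 0.0, 0.0]
force: [0.7, 0.6, 0.6]
finger_gap: 0.599
gripper_force: 0.0
```

>>> move_arm([
  [[-0.2, 0.0162, -0.0436, 0, 0], [-0.2, 0.0162, -0.0436, 0, 0], [-0.2, 0.0162, -0.0436, -0.04, 0], [-0.2, 0.0162, -0.0436, -0.04, 0], [-0.2, 0.0162, -0.0436, -0.04, 0], [-0.2, 0.0162, -0.0436, 0, 0], [-0.2, 0.0162, -0.0436, 0, 0], [-0.2, 0, 0, 0, 0]],
])

```text
t: 3.6
tcp_pos: [0.5142, -0.2539, 0.2651]
tool_rot: [0.683, 0.73, -0.0, 0.002]
force: [-0.4, 0.4, 0.9]
finger_gap: 0.596
gripper_force: 0.0
```

>>> move_arm([
  [[-0.2, 0, 0, 0, 0], [-0.2, 0, 0, 0, 0]],
])

```text
t: 3.8
tcp_pos: [0.5114, -0.2465, 0.2654]
tool_rot: [0.682, 0.732, 0.0, -0.001]
force: [0.1, 0.7, -0.3]
finger_gap: 0.6
gripper_force: 0.0
```

Run:
```python
from h import *
s=snap('scene');t=snap('top');m=manip.sense();print(m['tcp_pos'],m['force'])
A=cv2.resize(s['img'][120:260,110:270],(640,560),interpolation=cv2.INTER_CUBIC)
cv2.imwrite('pics/a.png',A[:,:,::-1])
for c in('scene','top'):
    for l in('drift_grip','bolt_head'): print(c,l,[(np.round(r['xyz'],3),round(r['confidence'],2)) for r in manip.mark_of(l,c)[:2]])
```

```text
[ 0.51154432 -0.24616036  0.26585342] [-0.43585437 -0.65773123  0.02657515]
scene drift_grip []
scene bolt_head [(array([ 0.737, -0.322,  0.06 ]), 0.63), (array([ 0.605, -0.274,  0.113]), 0.62)]
top drift_grip [(array([0.536, 0.37 , 0.001]), 0.36), (array([0.617, 0.472, 0.002]), 0.2)]
top bolt_head [(array([ 0.735, -0.325,  0.055]), 0.37)]
```

View pics/a.png

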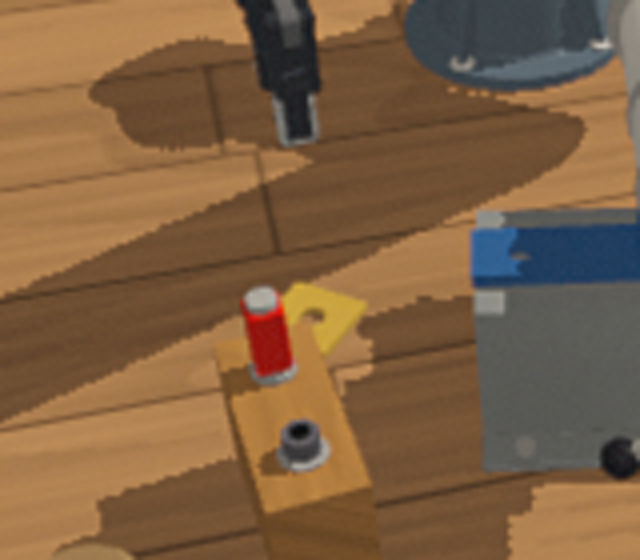

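>>> move_arm([
  [[-0.2, 0.011, -0.034, 0, 0], [-0.2, 0, 0, 0, 0], [-0.2, 0, 0, -0.04, 0], [-0.2, 0, 0, -0.04, 0], [-0.2, 0, 0, -0.035, 0], [-0.2, 0, 0, -0.033, 0], [-0.2, 0, 0, 0, 0]],
])

```text
t: 4.8
tcp_pos: [0.5199, -0.2787, 0.1134]
tool_rot: [0.682, 0.732, -0.0, -0.005]
force: [-0.7, -0.7, -0.0]
finger_gap: 0.596
gripper_force: 0.0
```

>>> move_arm([
  [[1, 0, 0, 0, 0], [1, 0, 0, 0, 0], [1, 0, 0, 0, 0], [1, 0, 0, 0, 0], [1, 0, 0, 0, 0]],
], newtons=80)

```text
t: 5.3
tcp_pos: [0.5244, -0.2826, 0.1199]
tool_rot: [0.682, 0.732, 0.0, 0.002]
force: [0.6, 0.2, 6.8]
finger_gap: 0.258
gripper_force: 80.1
```

>>> move_arm([
  [[1, 0, 0, 0.02, 0], [1, 0, 0, 0.03, 0], [1, 0, 0, 0.03, 0], [1, 0, 0, 0.03, 0], [1, 0, 0, 0.03, 0], [1, 0, 0, 0, 0], [1, 0, 0, 0, 0]],
])

```text
t: 6.0
tcp_pos: [0.5226, -0.2813, 0.2576]
tool_rot: [0.682, 0.732, -0.0, 0.0]
force: [-0.5, 0.6, -3.2]
finger_gap: 0.261
gripper_force: 79.4
```

Run:
```python
from h import *
s=snap('scene');t=snap('top');m=manip.sense();print(m['tcp_pos'],m['force'],m['ft_torque'],m['finger_gap'])
p=m['tcp_pos']
print(px(s,p),px(t,p))
A=cv2.resize(s['img'][110:260,120:270],(600,600),interpolation=cv2.INTER_CUBIC)
cv2.imwrite('pics/b.png',A[:,:,::-1])
for l in('drift_grip','drift_tip'): print(l,[(np.round(r['xyz'],3),round(r['confidence'],2)) for r in manip.mark_of(l,'scene')[:2]])
```

```text
[ 0.52170593 -0.28062798  0.25563319] [-0.1398987  -0.04984128 -2.8298225 ] [-0.01538253 -0.02176098  0.04106195] 0.2635777559970483
[169.90099373 164.15779238] [364.54827935 213.22372669]
drift_grip [(array([ 0.516, -0.282,  0.28 ]), 0.71)]
drift_tip [(array([ 0.523, -0.276,  0.154]), 0.59)]
```

View pics/b.png

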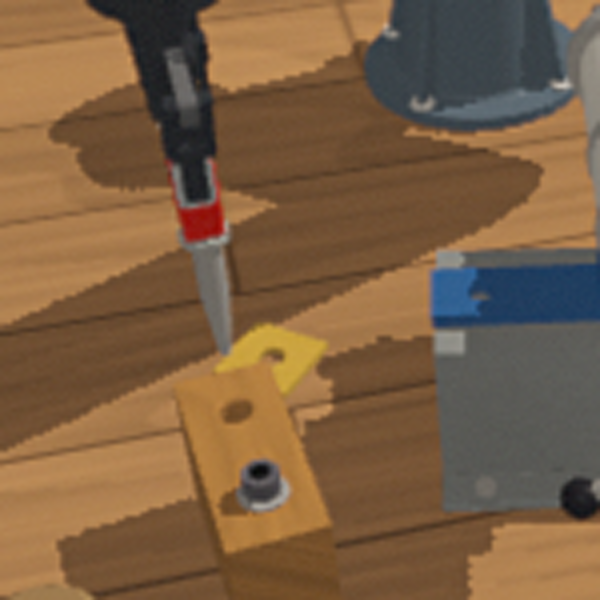

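>>> move_arm([
  [[1, -0.011, 0.044, 0, 0], [1, -0.011, 0.044, 0, 0], [1, -0.011, 0.044, 0, 0], [1, -0.01, 0.043, 0, 0], [1, 0, 0, -0.01, 0], [1, 0, 0, -0.006, 0], [1, 0, 0, 0, 0], [1, 0, 0, 0, 0]],
])

```text
t: 7.0
tcp_pos: [0.4805, -0.1078, 0.2411]
tool_rot: [0.682, 0.731, -0.0, -0.0]
force: [0.4, -0.8, -2.5]
finger_gap: 0.261
gripper_force: 79.3
```

Run:
```python
from h import *
s=snap('scene');t=snap('top');m=manip.sense();print(m['tcp_pos'],m['force'],m['ft_torque'])
p=m['tcp_pos']
A=cv2.resize(s['img'][135:195,200:280],(800,600),interpolation=cv2.INTER_CUBIC)
cv2.imwrite('pics/c.png',A[:,:,::-1])
for l in('drift_grip','drift_tip','foot_hole'): print(l,[(np.round(r['xyz'],3),round(r['confidence'],2)) for r in manip.mark_of(l,'scene')[:2]])
for f in((.4795,-.107,.131),(.4788,-.1037,.131),(.4788,-.1037,.137)):print(px(s,f)-(200,135))
```

```text
[ 0.48057231 -0.10785183  0.24154277] [ 0.05553322 -1.13295308 -2.22039492] [ 0.01653125 -0.08035816 -0.05119282]
drift_grip [(array([ 0.346, -0.522, -0.   ]), 0.15)]
drift_tip [(array([ 0.481, -0.104,  0.139]), 0.57)]
foot_hole [(array([ 0.388, -0.114,  0.001]), 0.71), (array([0.619, 0.473, 0.   ]), 0.69)]
[39.9244092 46.8892809]
[41.05238832 46.52359622]
[40.97377862 44.79322158]
```

View pics/c.png

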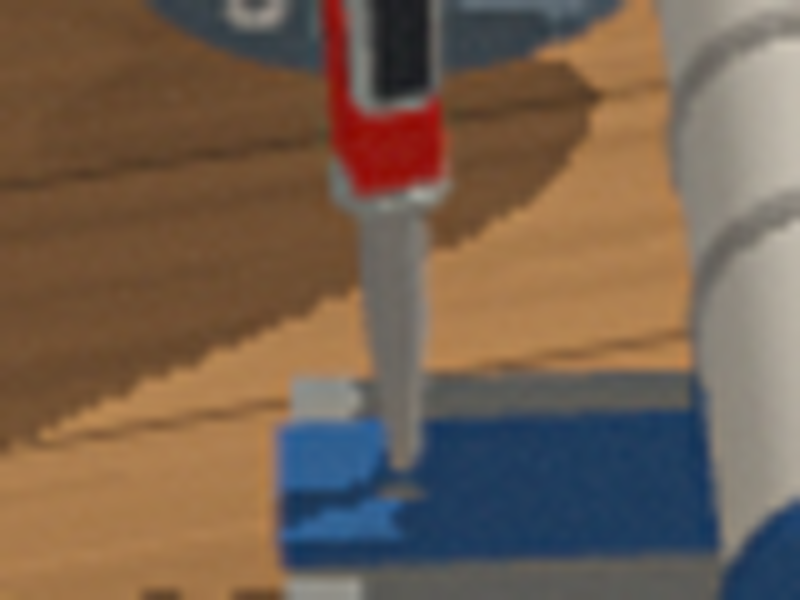

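>>> move_arm([
  [[1, -0.002, 0.0035, 0, 0], [1, 0, 0, -0.002, 0], [1, 0, 0, -0.002, 0], [1, 0, 0, -0.002, 0], [1, 0, 0, 0, 0]],
])

```text
t: 7.75
tcp_pos: [0.4779, -0.1032, 0.2353]
tool_rot: [0.682, 0.732, -0.0, -0.0]
force: [-0.3, -0.4, -2.7]
finger_gap: 0.265
gripper_force: 79.3
```

>>> move_arm([
  [[1, 0, 0, -0.0015, 0], [1, 0, 0, -0.0015, 0], [1, 0, 0, 0, 0]],
])

```text
t: 8.05
tcp_pos: [0.4782, -0.1033, 0.2325]
tool_rot: [0.682, 0.732, -0.0, 0.0]
force: [-0.9, -0.8, -3.5]
finger_gap: 0.257
gripper_force: 79.4
```

Run:
```python
from h import *
m=manip.sense();print(m['tcp_pos'],m['force'],m['ft_torque'])
s=snap('scene')
print([(np.round(r['xyz'],3),round(r['confidence'],2)) for r in manip.mark_of('drift_tip','scene')[:2]])
A=cv2.resize(s['img'][135:195,200:280],(800,600),interpolation=cv2.INTER_CUBIC)
cv2.imwrite('pics/d.png',A[:,:,::-1])
```

```text
[ 0.47816314 -0.10329446  0.23247464] [-0.88699676 -0.82289029 -3.53603511] [-0.1334334  -0.06134518  0.0152285 ]
[(array([ 0.479, -0.098,  0.133]), 0.68)]
```

>>> move_arm([
  [[1, 0, 0, -0.0015, 0], [1, 0, 0, -0.0015, 0], [1, 0, 0, 0, 0]],
])

```text
t: 8.45
tcp_pos: [0.4782, -0.1033, 0.2295]
tool_rot: [0.682, 0.732, -0.0, 0.0]
force: [0.3, -1.3, -2.4]
finger_gap: 0.261
gripper_force: 79.4
```

>>> move_arm([
  [[1, 0, 0, -0.0015, 0], [1, 0, 0, -0.0015, 0], [1, 0, 0, 0, 0]],
])

```text
t: 8.75
tcp_pos: [0.4782, -0.1034, 0.2265]
tool_rot: [0.682, 0.732, -0.0, 0.0]
force: [1.0, -1.1, -3.1]
finger_gap: 0.258
gripper_force: 79.4
```

>>> move_arm([
  [[1, 0, 0, -0.0015, 0], [1, 0, 0, -0.0015, 0], [1, 0, 0, 0, 0]],
])

```text
t: 9.05
tcp_pos: [0.4783, -0.1034, 0.2235]
tool_rot: [0.682, 0.732, -0.0, 0.0]
force: [0.5, -2.4, -2.4]
finger_gap: 0.261
gripper_force: 79.4
```

>>> move_arm([
  [[1, 0, 0, -0.0015, 0], [1, 0, 0, -0.001, 0], [1, 0, 0, 0, 0]],
])

```text
t: 9.35
tcp_pos: [0.4783, -0.1035, 0.2211]
tool_rot: [0.682, 0.732, -0.0, 0.0]
force: [1.4, -2.6, -1.3]
finger_gap: 0.259
gripper_force: 79.5
```

>>> move_arm([
  [[1, 0, 0, -0.001, 0], [1, 0, 0, -0.001, 0], [1, 0, 0, 0, 0]],
])

```text
t: 9.65
tcp_pos: [0.4783, -0.1034, 0.2191]
tool_rot: [0.682, 0.732, -0.0, 0.0]
force: [1.4, -3.5, -1.3]
finger_gap: 0.263
gripper_force: 79.6
```

>>> move_arm([
  [[1, 0, 0, -0.0015, 0], [1, 0, 0, -0.0015, 0], [1, 0, 0, 0, 0]],
])

```text
t: 9.95
tcp_pos: [0.4783, -0.1035, 0.216]
tool_rot: [0.682, 0.732, -0.0, 0.001]
force: [0.9, -4.1, -1.7]
finger_gap: 0.264
gripper_force: 79.5
```

>>> move_arm([
  [[1, 0, 0, -0.0015, 0], [1, 0, 0, -0.0015, 0], [1, 0, 0, 0, 0]],
])

```text
t: 10.25
tcp_pos: [0.4784, -0.1036, 0.2131]
tool_rot: [0.682, 0.732, -0.0, 0.001]
force: [2.1, -4.3, 0.2]
finger_gap: 0.261
gripper_force: 79.7
```

>>> move_arm([
  [[1, 0, 0.001, -0.0015, 0], [1, 0, 0.001, -0.0015, 0], [1, 0, 0, 0, 0]],
])

```text
t: 10.55
tcp_pos: [0.4789, -0.1018, 0.2103]
tool_rot: [0.682, 0.732, 0.0, 0.001]
force: [2.5, -4.9, -0.3]
finger_gap: 0.263
gripper_force: 79.7
```

>>> move_arm([
  [[1, 0, 0.0005, -0.002, 0], [1, 0, 0.0005, -0.002, 0], [1, 0, 0, 0, 0]],
])

```text
t: 10.85
tcp_pos: [0.479, -0.1008, 0.2063]
tool_rot: [0.682, 0.732, 0.0, 0.001]
force: [1.9, -5.4, -1.6]
finger_gap: 0.265
gripper_force: 79.6
```

>>> move_arm([
  [[1, 0, 0, -0.002, 0], [1, 0, 0, -0.002, 0], [1, 0, 0, 0, 0]],
])

```text
t: 11.15
tcp_pos: [0.4791, -0.1009, 0.2023]
tool_rot: [0.682, 0.732, 0.0, 0.001]
force: [2.6, -6.0, -1.3]
finger_gap: 0.261
gripper_force: 79.6
```

>>> move_arm([
  [[1, 0, 0, -0.002, 0], [1, 0, 0, -0.002, 0], [1, 0, 0, 0, 0]],
])

```text
t: 11.45
tcp_pos: [0.4792, -0.1011, 0.1984]
tool_rot: [0.682, 0.732, 0.0, 0.002]
force: [2.4, -5.8, 0.1]
finger_gap: 0.263
gripper_force: 79.8
```

>>> move_arm([
  [[1, 0, 0, -0.002, 0], [1, 0, 0, -0.002, 0], [1, 0, 0, 0, 0]],
])

```text
t: 11.75
tcp_pos: [0.4791, -0.1014, 0.1947]
tool_rot: [0.682, 0.732, -0.0, 0.002]
force: [0.8, -6.6, 2.7]
finger_gap: 0.261
gripper_force: 80.0
```

>>> move_arm([
  [[1, 0, 0, -0.002, 0], [1, 0, 0, -0.002, 0], [1, 0, 0, 0, 0]],
])

```text
t: 12.05
tcp_pos: [0.4788, -0.1014, 0.1907]
tool_rot: [0.682, 0.732, -0.0, 0.002]
force: [1.1, -6.7, 1.6]
finger_gap: 0.259
gripper_force: 80.1
```

>>> move_arm([
  [[1, 0, 0, -0.002, 0], [1, 0, 0, -0.002, 0], [1, 0, 0, 0, 0]],
])

```text
t: 12.35
tcp_pos: [0.4785, -0.1014, 0.1867]
tool_rot: [0.682, 0.732, -0.001, 0.001]
force: [0.5, -6.4, 3.3]
finger_gap: 0.259
gripper_force: 80.2
```

>>> move_arm([
  [[1, 0, 0, -0.002, 0], [1, 0, 0, -0.002, 0], [1, 0, 0, 0, 0]],
])

```text
t: 12.65
tcp_pos: [0.4782, -0.1015, 0.1826]
tool_rot: [0.681, 0.732, -0.001, 0.001]
force: [-0.6, -7.0, 2.7]
finger_gap: 0.261
gripper_force: 80.2
```

>>> move_arm([
  [[1, 0, 0, -0.0015, 0], [1, 0, 0, -0.0015, 0], [1, 0, 0, 0, 0]],
])

```text
t: 12.95
tcp_pos: [0.4779, -0.1015, 0.1796]
tool_rot: [0.681, 0.732, -0.001, 0.001]
force: [-1.4, -8.1, 3.4]
finger_gap: 0.262
gripper_force: 80.4
```

>>> move_arm([
  [[1, -0.0003, -0.0006, 0, 0], [1, 0, 0, -0.001, 0], [1, 0, 0, -0.001, 0], [1, 0, 0, 0, 0]],
])

```text
t: 13.35
tcp_pos: [0.4776, -0.1017, 0.1776]
tool_rot: [0.682, 0.732, -0.001, 0.001]
force: [0.2, -6.0, 4.1]
finger_gap: 0.264
gripper_force: 80.4
```

>>> move_arm([
  [[1, 0, 0, -0.0015, 0], [1, 0, 0, -0.0015, 0], [1, 0, 0, 0, 0]],
])

```text
t: 13.65
tcp_pos: [0.4774, -0.1017, 0.1746]
tool_rot: [0.681, 0.732, -0.001, 0.0]
force: [-1.2, -6.5, 4.7]
finger_gap: 0.259
gripper_force: 80.3
```

>>> move_arm([
  [[1, -0.0003, -0.0003, 0, 0], [1, 0, 0, -0.001, 0], [1, 0, 0, -0.001, 0], [1, 0, 0, 0, 0]],
])

```text
t: 14.05
tcp_pos: [0.4772, -0.1019, 0.1725]
tool_rot: [0.682, 0.732, -0.001, 0.0]
force: [-0.7, -6.8, 3.9]
finger_gap: 0.259
gripper_force: 80.2
```

>>> move_arm([
  [[1, -0.0002, 0, -0.001, 0], [1, 0, 0, -0.001, 0], [1, 0, 0, -0.001, 0], [1, 0, 0, 0, 0]],
])

```text
t: 14.45
tcp_pos: [0.4772, -0.102, 0.1697]
tool_rot: [0.682, 0.732, -0.001, 0.001]
force: [-0.4, -7.2, 4.1]
finger_gap: 0.257
gripper_force: 80.3
```

>>> move_arm([
  [[1, 0, -0.0003, -0.001, 0], [1, 0, 0, -0.001, 0], [1, 0, 0, -0.001, 0], [1, 0, 0, 0, 0]],
])

```text
t: 14.85
tcp_pos: [0.4771, -0.1021, 0.1667]
tool_rot: [0.682, 0.732, -0.001, 0.0]
force: [0.0, -5.7, 4.1]
finger_gap: 0.263
gripper_force: 80.4
```

>>> move_arm([
  [[1, 0, 0, -0.001, 0], [1, 0, 0, -0.001, 0], [1, 0, 0, -0.001, 0], [1, 0, 0, 0, 0]],
])

```text
t: 15.25
tcp_pos: [0.4772, -0.1022, 0.1637]
tool_rot: [0.682, 0.732, -0.001, 0.0]
force: [-0.3, -7.2, 4.6]
finger_gap: 0.258
gripper_force: 80.4
```

>>> move_arm([
  [[1, 0, 0, -0.001, 0], [1, 0, 0, -0.001, 0], [1, 0, 0, -0.001, 0], [1, 0, 0, 0, 0]],
])

```text
t: 15.65
tcp_pos: [0.4771, -0.1022, 0.1607]
tool_rot: [0.682, 0.732, -0.001, 0.0]
force: [-0.0, -6.3, 4.1]
finger_gap: 0.26
gripper_force: 80.4
```

>>> move_arm([
  [[1, 0, 0, -0.0015, 0], [1, 0, 0, -0.0015, 0], [1, 0, -0.0002, -0.0015, 0], [1, 0, 0, 0, 0]],
])

```text
t: 16.05
tcp_pos: [0.4771, -0.1023, 0.1561]
tool_rot: [0.682, 0.732, -0.001, 0.0]
force: [-0.3, -6.4, 3.3]
finger_gap: 0.261
gripper_force: 80.3
```

>>> move_arm([
  [[1, 0, 0, -0.0015, 0], [1, 0, 0, -0.0015, 0], [1, 0, 0, 0, 0], [1, 0, 0, 0, 0]],
])

```text
t: 16.45
tcp_pos: [0.4771, -0.1023, 0.1531]
tool_rot: [0.682, 0.732, -0.001, 0.0]
force: [-0.4, -7.0, 3.7]
finger_gap: 0.262
gripper_force: 80.3
```

Run:
```python
from h import *
s=snap('scene');m=manip.sense();print(m['tcp_pos'],m['force'],m['tool_rot'],m['ft_torque'])
A=cv2.resize(s['img'][125:200,200:300],(800,600),interpolation=cv2.INTER_CUBIC)
cv2.imwrite('pics/e.png',A[:,:,::-1])
print([(np.round(r['xyz'],3),round(r['confidence'],2)) for r in manip.mark_of('drift_grip','scene')[:2]])
```

```text
[ 0.4771226  -0.10235611  0.15305324] [-0.40607352 -6.16166104  4.89012158] [ 6.81603675e-01  7.31721194e-01 -6.25971040e-04  3.63227680e-04] [-1.46773407  0.10390649  0.01383365]
[(array([ 0.365, -0.243,  0.002]), 0.72), (array([ 0.475, -0.106,  0.175]), 0.71)]
```

View pics/e.png

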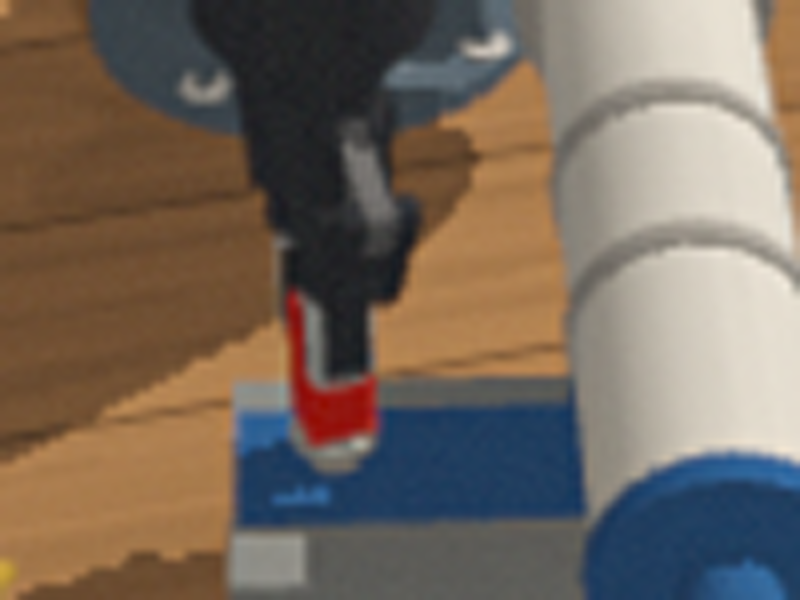

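>>> move_arm([
  [[1, 0, -0.0004, 0.003, 0], [1, 0, 0, 0.008, 0], [1, 0, 0, 0.012, 0], [1, 0, 0, 0.015, 0], [1, 0, 0, 0.02, 0], [1, 0, 0, 0.025, 0], [1, 0, 0, 0.025, 0], [1, 0, 0, 0, 0]],
])

```text
t: 17.35
tcp_pos: [0.4774, -0.1006, 0.2622]
tool_rot: [0.682, 0.731, 0.001, 0.0]
force: [0.1, -0.2, -2.5]
finger_gap: 0.261
gripper_force: 79.9
```

Run:
```python
from h import *
m=manip.sense();print(m['tcp_pos'],m['force'],m['ft_torque'])
```

```text
[ 0.47743978 -0.10061345  0.262219  ] [ 0.12290783 -0.22547026 -2.49473541] [-0.06213396 -0.02049871 -0.04739563]
```

>>> move_arm([
  [[1, 0.011, -0.045, 0, 0], [1, 0.011, -0.045, 0, 0], [1, 0.011, -0.045, 0, 0], [1, 0.0117, -0.045, 0, 0], [1, 0, 0, -0.02, 0], [1, 0, 0, -0.02, 0], [1, 0, 0, 0, 0], [1, 0, 0, 0, 0]],
])

```text
t: 18.15
tcp_pos: [0.5207, -0.2802, 0.2186]
tool_rot: [0.682, 0.732, 0.0, -0.003]
force: [-0.2, -1.2, -2.9]
finger_gap: 0.261
gripper_force: 79.7
```

Run:
```python
from h import *
s=snap('scene');t=snap('top');m=manip.sense();print(m['tcp_pos'],m['force'])
A=cv2.resize(s['img'][180:240,150:210],(400,400),interpolation=cv2.INTER_CUBIC)
B=cv2.resize(t['img'][217:247,280:320],(400,300),interpolation=cv2.INTER_NEAREST)
C=np.zeros((400,800,3),np.uint8);C[:,:400]=A;C[:300,400:]=B
cv2.imwrite('pics/f.png',C[:,:,::-1])
print([(np.round(r['xyz'],3),round(r['confidence'],2)) for r in manip.mark_of('drift_tip','scene')[:2]])
import pickle; pickle.dump({'scene':s,'top':t},open('S2.pkl','wb'))
```

```text
[ 0.52209817 -0.28130031  0.2207778 ] [-0.8013397   0.16754263 -2.7758656 ]
[(array([ 0.346, -0.525, -0.001]), 0.69), (array([ 0.519, -0.276,  0.117]), 0.54)]
```

View pics/f.png

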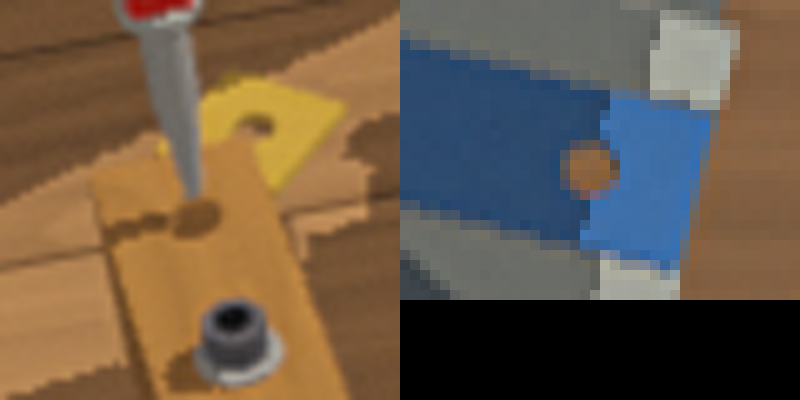

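>>> move_arm([
  [[1, 0, 0, -0.01, 0], [1, 0, 0, -0.015, 0], [1, 0, 0, -0.015, 0], [1, 0, 0, -0.015, 0], [1, 0, 0, -0.015, 0], [1, 0, 0, -0.015, 0], [1, 0, 0, -0.01, 0], [1, 0, 0, 0, 0]],
])

```text
t: 19.1
tcp_pos: [0.5225, -0.282, 0.1247]
tool_rot: [0.682, 0.732, 0.0, 0.0]
force: [2.3, -0.0, -3.1]
finger_gap: 0.263
gripper_force: 79.7
```

>>> move_arm([
  [[1, 0, 0, -0.002, 0], [1, 0, 0, -0.0015, 0], [1, 0, 0, 0, 0]],
])

```text
t: 19.4
tcp_pos: [0.5225, -0.2822, 0.1227]
tool_rot: [0.682, 0.732, 0.0, 0.001]
force: [2.8, 0.1, -2.1]
finger_gap: 0.258
gripper_force: 79.9
```

>>> move_arm([
  [[1, 0.0005, 0, -0.0015, 0], [1, 0, 0, -0.0015, 0], [1, 0, 0, 0, 0]],
])

```text
t: 19.7
tcp_pos: [0.5226, -0.2821, 0.1199]
tool_rot: [0.682, 0.732, 0.0, 0.0]
force: [1.0, 0.5, 3.4]
finger_gap: 0.261
gripper_force: 80.4
```

>>> move_arm([
  [[1, 0, 0, -0.001, 0], [1, 0, 0, -0.001, 0], [1, 0, 0, 0, 0]],
])

```text
t: 20.0
tcp_pos: [0.5227, -0.2821, 0.1198]
tool_rot: [0.682, 0.732, -0.0, 0.001]
force: [-1.7, 1.3, 13.4]
finger_gap: 0.26
gripper_force: 82.2
```

>>> move_arm([
  [[1, 0, 0, 0.002, 0], [-0.2, 0, 0, 0, 0], [-0.2, 0, 0, 0, 0], [-0.2, 0, 0, 0, 0], [-0.2, 0, 0, 0.02, 0], [-0.2, 0, 0, 0.03, 0], [-0.2, 0, 0, 0.03, 0], [-0.2, 0, 0, 0, 0]],
])

```text
t: 20.8
tcp_pos: [0.5247, -0.2839, 0.2031]
tool_rot: [0.682, 0.732, 0.0, 0.004]
force: [-0.5, -0.4, 0.6]
finger_gap: 0.595
gripper_force: 0.0
```

>>> move_arm([
  [[-0.2, 0.04, 0.003, 0, 0], [-0.2, 0.04, 0.003, 0, 0], [-0.2, 0, 0, -0.02, 0], [-0.2, 0, 0, -0.02, 0], [-0.2, 0, 0, 0, 0], [-0.2, 0, 0, 0, 0]],
])

```text
t: 21.4
tcp_pos: [0.6017, -0.2756, 0.158]
tool_rot: [0.682, 0.732, -0.0, -0.001]
force: [-0.0, -0.5, 1.2]
finger_gap: 0.597
gripper_force: 0.0
```

Run:
```python
from h import *
s=snap('scene');m=manip.sense();print(m['tcp_pos'],m['force'])
for l in ('drift_grip','bolt_head','drift_tip'):print(l,[(np.round(r['xyz'],3),round(r['confidence'],2)) for r in manip.mark_of(l,'scene')[:3]])
A=cv2.resize(s['img'][160:260,120:240],(720,600),interpolation=cv2.INTER_CUBIC)
cv2.imwrite('pics/g.png',A[:,:,::-1])
```

```text
[ 0.60231808 -0.27608717  0.15903665] [-0.21444259 -0.36457346 -0.08919682]
drift_grip [(array([ 0.516, -0.284,  0.142]), 0.44)]
bolt_head [(array([ 0.736, -0.322,  0.06 ]), 0.64), (array([0.618, 0.471, 0.003]), 0.54), (array([ 0.604, -0.273,  0.111]), 0.52)]
drift_tip [(array([ 0.669, -0.41 ,  0.001]), 0.58)]
```

View pics/g.png

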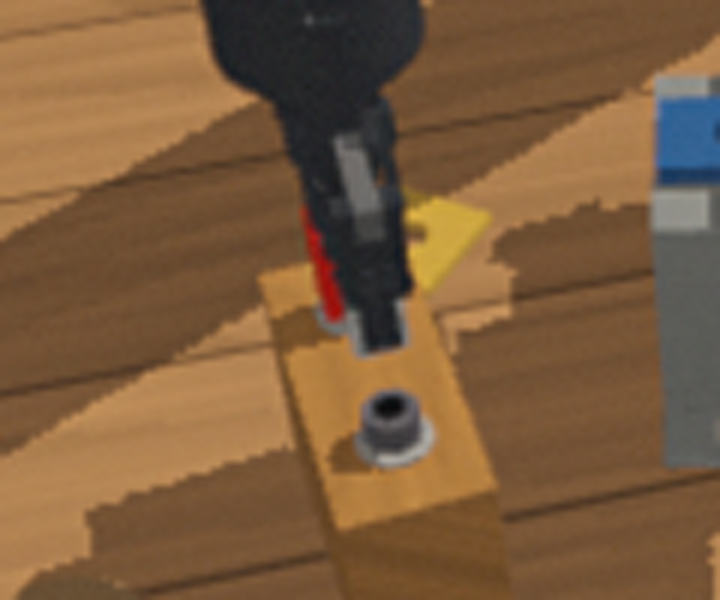

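>>> move_arm([
  [[-0.2, 0.001, 0.0015, -0.015, 0], [-0.2, 0, 0, -0.015, 0], [-0.2, 0, 0, -0.01, 0], [-0.2, 0, 0, -0.007, 0], [-0.2, 0, 0, 0, 0], [-0.2, 0, 0, 0, 0]],
])

```text
t: 22.2
tcp_pos: [0.6035, -0.2745, 0.1118]
tool_rot: [0.682, 0.732, -0.0, -0.0]
force: [0.4, 0.4, -0.0]
finger_gap: 0.594
gripper_force: 0.0
```

>>> move_arm([
  [[1, 0, 0, 0, 0], [1, 0, 0, 0, 0], [1, 0, 0, 0, 0], [1, 0, 0, 0, 0], [1, 0, 0, 0, 0]],
], newtons=60)

```text
t: 22.7
tcp_pos: [0.6035, -0.2745, 0.1123]
tool_rot: [0.682, 0.732, 0.0, 0.0]
force: [0.5, 0.4, 0.5]
finger_gap: 0.001
gripper_force: 0.0
```

Run:
```python
from h import *
s=snap('scene');m=manip.sense();print(m['t'],m['tcp_pos'],m['force'],m['finger_gap'])
for c in('scene','top'):
  if c=='top': t=snap('top')
  for l in ('bolt_head','drift_grip'):print(c,l,[(np.round(r['xyz'],3),round(r['confidence'],2)) for r in manip.mark_of(l,c)[:4]])
  print([(np.round(r['xyz'],3),round(r['confidence'],2)) for r in manip.spot_in('bolt_head',c)[:4]])
g=s['img'].astype(int)
print(px(s,m['tcp_pos']),px(s,[.6043,-.274,.124]),px(s,[.6043,-.274,.107]))
print('\n'.join(f'{r} '+' '.join('%3d'%g[r,k].mean() for k in range(172,204)) for r in range(205,245)))
```

```text
22.75 [ 0.60345464 -0.27445003  0.11224718] [ 0.24354685 -0.30698141 -0.03099747] -0.0045186365623381295
scene bolt_head [(array([ 0.738, -0.324,  0.06 ]), 0.52), (array([ 0.605, -0.273,  0.111]), 0.46)]
scene drift_grip [(array([ 0.519, -0.282,  0.14 ]), 0.49)]
[(array([ 0.612, -0.273,  0.112]), 0.56), (array([ 0.746, -0.322,  0.058]), 0.49)]
top bolt_head []
top drift_grip []
[(array([ 0.352, -0.536,  0.043]), 0.27)]
[185.1799328 230.5277482] [184.81565625 227.32795175] [185.68064755 232.23220854]
205  88  49  36  35  37  33  34  34  82 106 108 107  99  55  31  30  57 140 148 146 143 133 125 126 130 132 132 131 131 132 131 132
206  98  58  38  34  37  32  31  35  65 104 108 108 107  61  35  26  44 117 148 147 136 124 127 129 132 132 131 130 131 128 130 129
207 106  64  42  37  34  36  33  31  49 101 108 108 108  71  36  31  44 103 142 141 125 126 130 130 128 128 128 127 128 127 127 128
208 113  70  39  33  34  35  35  31  46  98 108 107 106  85  63  61  72 108 124 124 125 127 129 128 128 127 124 124 123 122 122 122
209 127  88  51  34  32  38  34  36  43  83 103 106 106 109 109 106
[... 3984 characters left out ...]
 121 120 122 124 123 121 126 124  97  81
240  72  71  75  87 114 120 122 125 128 125 124 123 121 121 123 127 128 128 125 124 125 125 122 121 123 123 123 123 124 124 110  89
241  73  70  82 112 118 121 122 124 127 125 125 124 119 121 122 125 127 129 124 122 125 124 125 126 123 123 122 121 119 104 100  87
242  73  71  92 115 120 120 121 125 125 126 122 121 121 120 123 126 128 130 127 125 125 123 123 124 120 110 101  92  81  80  79  86
243  72  69  81 113 119 120 121 124 127 124 125 123 120 119 124 127 130 131 127 124 119 112 105 102  86  81  78  78  79  78  80  85
244  77  68  74 111 119 123 123 122 123 124 124 124 122 120 121 127 127 127 108 102  84  80  79  81  79  78  79  79  79  80  82  86
```

Run:
```python
from h import *
import pickle
s=pickle.load(open('S.pkl','rb'))['scene']
for n,x,y,zt in(('b want v160.75 u169.2',.5217,-.2806,.2556),('g want v218.3 u183.3',.6023,-.2761,.159)):
    for off in (.013,.020,.026,.034):
        print(n,off,[(round(z-zt,3),px(s,[x+off,y,z]).round(1)) for z in(zt,zt+.006,zt+.012,zt+.018)])
```

```text
b want v160.75 u169.2 0.013 [(0.0, array([170.6, 167.4])), (0.006, array([170.2, 165.3])), (0.012, array([169.8, 163.2])), (0.018, array([169.4, 161.1]))]
b want v160.75 u169.2 0.02 [(0.0, array([170.9, 169.2])), (0.006, array([170.6, 167.1])), (0.012, array([170.2, 165. ])), (0.018, array([169.8, 162.9]))]
b want v160.75 u169.2 0.026 [(0.0, array([171.3, 170.7])), (0.006, array([170.9, 168.6])), (0.012, array([170.5, 166.5])), (0.018, array([170.1, 164.4]))]
b want v160.75 u169.2 0.034 [(0.0, array([171.7, 172.8])), (0.006, array([171.3, 170.7])), (0.012, array([170.9, 168.6])), (0.018, array([170.5, 166.5]))]
g want v218.3 u183.3 0.013 [(0.0, array([182.7, 220.2])), (0.006, array([182.4, 218.3])), (0.012, array([182.1, 216.5])), (0.018, array([181.7, 214.6]))]
g want v218.3 u183.3 0.02 [(0.0, array([183.2, 222.2])), (0.006, array([182.8, 220.3])), (0.012, array([182.5, 218.5])), (0.018, array([182.2, 216.6]))]
g want v218.3 u183.3 0.026 [(0.0, array([183.5, 223.9])), (0.006, array([183.2, 222.1])), (0.012, array([182.9, 220.2])), (0.018, array([182.5, 218.4]))]
g want v218.3 u183.3 0.034 [(0.0, array([184. , 226.3])), (0.006, array([183.7, 224.4])), (0.012, array([183.4, 222.6])), (0.018, array([183. , 220.7]))]
```

>>> move_arm([
  [[-0.2, 0, 0, 0, 0], [-0.2, 0, 0, 0, 0], [-0.2, 0, 0, 0, 0], [-0.2, 0, 0, -0.005, 0], [-0.2, 0, 0, -0.005, 0], [-0.2, 0, 0, -0.004, 0], [-0.2, 0, 0, 0, 0]],
])

```text
t: 23.8
tcp_pos: [0.6028, -0.274, 0.097]
tool_rot: [0.682, 0.732, -0.0, -0.001]
force: [-0.1, 0.7, -0.5]
finger_gap: 0.599
gripper_force: 0.0
```

>>> move_arm([
  [[1, 0, 0, 0, 0], [1, 0, 0, 0, 0], [1, 0, 0, 0, 0], [1, 0, 0, 0, 0], [1, 0, 0, 0, 0]],
], newtons=60)

```text
t: 24.3
tcp_pos: [0.6037, -0.2746, 0.0986]
tool_rot: [0.682, 0.732, 0.0, 0.0]
force: [0.2, 0.0, 2.1]
finger_gap: 0.233
gripper_force: 58.7
```

>>> move_arm([
  [[1, 0, 0, 0.01, 0], [1, 0, 0, 0.02, 0], [1, 0, 0, 0.03, 0], [1, 0, 0, 0.04, 0], [1, 0, 0, 0, 0], [1, 0, 0, 0, 0]],
])

```text
t: 24.9
tcp_pos: [0.6037, -0.2746, 0.1995]
tool_rot: [0.682, 0.732, 0.0, 0.001]
force: [1.3, -0.5, -2.4]
finger_gap: 0.233
gripper_force: 59.1
```

Run:
```python
from h import *
import pickle
s=snap('scene');m=manip.sense();print(m['tcp_pos'],m['force'],m['finger_gap'])
print('bolt',[(np.round(r['xyz'],3),round(r['confidence'],2)) for r in manip.mark_of('bolt_head','scene')[:3]])
g=s['img'].astype(int)
u,v=px(s,m['tcp_pos']).astype(int);print(u,v)
print('   ',' '.join('%3d'%k for k in range(u-12,u+14)))
print('\n'.join(f'{r} '+' '.join('%3d'%g[r,k].mean() for k in range(u-12,u+14)) for r in range(v-10,v+20)))
T=pickle.load(open('S2.pkl','rb'))['top'];i=T['img'].astype(float)
sub=i[226:242,292:310]; w=np.clip((sub[...,0]-sub[...,2])/75,0,1); w[np.arange(226,242)[:,None]+0*np.arange(18)[None]<228]=0
w*= (w>.15)
vv,uu=np.mgrid[226:242,292:310]
c=((uu*w).sum()/w.sum(),(vv*w).sum()/w.sum());print(c,w.sum(),at_z(T,c,.1195))
print(np.round(w,1))
```

```text
[ 0.60272989 -0.27400312  0.19783974] [-0.23772659 -0.03652901 -2.06642928] 0.22990128227986673
bolt [(array([ 0.738, -0.32 ,  0.061]), 0.67), (array([ 0.606, -0.27 ,  0.213]), 0.44)]
180 204
    168 169 170 171 172 173 174 175 176 177 178 179 180 181 182 183 184 185 186 187 188 189 190 191 192 193
194  78  80  81 139 170 104  95  93  56  34  32  33  32  33  44 115 112  99 106 112 142 146 146 144 144 143
195  82  80  75 120 166 130 118 121  82  40  35  38  35  37  44 111 116 115 143 148 147 148 147 147 146 145
196  84  81  72  85 121 124 118 119  89  49  34  33  37  33  43  94 127 148 145 142 139 142 144 147 148 145
197  81  80  72  66  87 106 110 119  94  51  31  37  38  35  37  75 119 146 124 108 101 104 119 141 146 145
198  76  75  72  62  67  79  93 117 108  60  31  36  37  32  37  73 116 137 115  94  80  84  92 129 144 145
199  73  73  72  66  75  85  93 117 122  69  34  30  33  32  33  58 116 153 152 127  94  84  88 131 144 145
200  77  80  79  68  63  82  87 110 121  72  34  31  36  35  41  48 110 152 162 136 123 123 125 142 147 146
201  79  78  80  67  67 100  84  90 118  89 
[... 3047 characters left out ...]
0.  0.  0.  0.  0.  0. ]
 [0.  0.  0.  0.  0.  1.  1.  1.  1.  0.4 0.  0.  0.  0.  0.  0.  0.  0. ]
 [0.  0.  0.  0.  0.  1.  1.  0.9 1.  0.6 0.  0.  0.  0.  0.  0.  0.  0. ]
 [0.  0.  0.  0.  0.  0.6 1.  1.  0.6 0.  0.  0.  0.  0.  0.  0.  0.  0. ]
 [0.  0.  0.  0.  0.  0.  0.4 0.  0.  0.  0.  0.  0.  0.  0.  0.  0.  0. ]
 [0.  0.  0.  0.  0.  0.  0.  0.  0.  0.  0.  0.  0.  0.  0.  0.  0.  0. ]
 [0.  0.  0.  0.  0.  0.  0.  0.  0.  0.  0.  0.  0.  0.  0.  0.  0.  0.3]
 [0.  0.  0.  0.  0.  0.  0.  0.  0.  0.  0.  0.  0.  0.  0.  0.  0.  0.5]
 [0.  0.  0.  0.  0.  0.  0.  0.  0.  0.  0.  0.  0.  0.  0.  0.  0.  0.8]
 [0.  0.  0.  0.  0.  0.  0.  0.  0.  0.  0.  0.  0.  0.  0.  0.  0.  1. ]]
```

```bash
cat > fit.py <<'E'
from h import *
import pickle
from scipy.optimize import minimize
T=pickle.load(open('S2.pkl','rb'))['top']
N=6;r0,r1,c0,c1=229,240,294,306
sub=(np.arange(N)+.5)/N-.5
vv,uu=np.meshgrid((np.arange(r0,r1)[:,None]+sub).ravel(),(np.arange(c0,c1)[:,None]+sub).ravel(),indexing='ij')
M=np.array(T['world_to_cam']);R=M[:3,:3];o=-R.T@M[:3,3]
d=np.stack([(uu-T['cx'])/T['fx'],(vv-T['cy'])/T['fy'],np.ones_like(uu)],-1)@R
P={z:(o+d*((z-o[2])/d[...,2])[...,None])[...,:2] for z in(.131,.121,.120,.108)}
img=T['img'][r0:r1,c0:c1].astype(float)
D,L,G,B=map(np.array,([43,71,106.],[61,108,163.],[107,105,93.],[141,100,62.]))
ins=lambda z,c:1/(1+np.exp(np.clip((np.linalg.norm(P[z]-c,axis=-1)-.009)/.00015,-50,50)))
def model(p):
    f=p[:2]/1e3;h=f+p[2:4]/1e3
    a=ins(.131,f);b=ins(.121,f);t=ins(.120,h);u=ins(.108,h)
    e=1/(1+np.exp(-((uu-p[4])+(vv-233)*p[5])/.1))[...,None]
    x=(t*u)[...,None];b=b[...,None];a=a[...,None]
    col=(D*(1-e)+L*e)*(1-a)+a*(b*(B*x+G*(1-x))+(1-b)*D*p[6])
    return col.reshape(r1-r0,N,c1-c0,N,3).mean((1,3))
cost=lambda p:np.abs(model(p)-img).mean()
for q in((477,-102,0,0),(477,-105,.5,0)):
    p0=np.array([*q,301,.25,1.])
    r=minimize(cost,p0,method='Nelder-Mead',options=dict(maxiter=900,initial_simplex=p0+np.vstack([np.zeros(7),np.diag([1,1,.7,.7,.5,.1,.2])])))
    print(r.fun,r.x.round(2))
E
python3 fit.py
python3 - <<'E'
from h import *
import pickle
s=pickle.load(open('S.pkl','rb'))['scene']
print(px(s,[.6032,-.2743,.1605]),px(s,[.6032,-.2743,.17]))
print(px(s,[.6032,-.2723,.1605]))
E
```

```text
4.0157575244304855 [ 4.7700e+02 -1.0063e+02  1.9000e-01 -1.8800e+00  2.9910e+02  1.6000e-01
  8.0000e-01]
4.007713262862809 [ 4.7699e+02 -1.0063e+02  5.4000e-01 -2.2400e+00  2.9911e+02  1.6000e-01
  7.8000e-01]
[182.6984047  216.13463515] [182.18124222 213.20766846]
[183.55007245 215.9741181 ]
```

>>> move_arm([
  [[1, -0.0252, 0.0348, 0, 0], [1, -0.0252, 0.0348, 0, 0], [1, -0.0252, 0.0348, 0, 0], [1, -0.0252, 0.0348, 0, 0], [1, -0.0252, 0.0348, 0, 0], [1, 0, 0, -0.01, 0], [1, 0, 0, 0, 0], [1, 0, 0, 0, 0]],
])

```text
t: 25.8
tcp_pos: [0.478, -0.1011, 0.1875]
tool_rot: [0.682, 0.731, -0.0, -0.0]
force: [0.9, 1.0, -0.5]
finger_gap: 0.231
gripper_force: 59.1
```

Run:
```python
from h import *
s=snap('scene');m=manip.sense();print(m['t'],m['tcp_pos'],m['force'],m['finger_gap'])
print('bolt',[(np.round(r['xyz'],3),round(r['confidence'],2)) for r in manip.mark_of('bolt_head','scene')[:3]])
g=s['img'].astype(int);p=m['tcp_pos']
print(px(s,p-[0,0,.0386]),px(s,[.4771,-.1007,.131]))
u,v=px(s,p-[0,0,.0386]).astype(int)
print('   ',' '.join('%7d'%k for k in range(u-8,u+9)))
print('\n'.join(f'{r} '+' '.join('%3d/%3d'%(g[r,k,0],g[r,k,2]) for k in range(u-8,u+9)) for r in range(v-12,v+8)))
```

```text
25.85 [ 0.47841627 -0.10145659  0.18778361] [ 1.1854249  -0.17060592 -1.81080096] 0.22846325895690175
bolt [(array([ 0.477, -0.1  ,  0.201]), 0.68), (array([ 0.738, -0.323,  0.062]), 0.51)]
[241.59443071 176.01545091] [241.98214428 180.95377439]
        233     234     235     236     237     238     239     240     241     242     243     244     245     246     247     248     249
164 124/ 55 128/ 56 143/ 83 122/ 97 107/ 96  99/ 91  82/ 79  73/ 69  77/ 73  81/ 74 107/ 98 161/145 165/148 154/119 167/ 83 172/ 76 171/ 78
165 165/ 74 171/ 76 170/ 76 151/ 85 132/ 94 115/ 95 111/ 99 108/ 97 110/ 98 113/100 142/127 150/133 157/108 167/ 82 171/ 75 169/ 76 170/ 79
166 172/ 77 175/ 81 175/ 79 176/ 78 176/ 79 143/ 78 103/ 83  92/ 86  96/ 89  94/ 87  90/ 82 129/ 84 169/ 78 175/ 76 175/ 79 176/ 81 175/ 84
167 172/ 79 173/ 80 173/ 78 175/ 82 175/ 78 137/ 69  79/ 63  58/ 60  59/ 60  55/ 56  58/ 55 130/ 77 175/ 81 180/ 81 177/ 81 177/ 81 177/ 82
168 174/ 81 174/ 79 174/ 79 178/ 83 180/ 82 140/ 71  79/ 60  55/ 57  58/ 59  57/ 58  65/ 61 128/ 73 175/ 81 180/ 82 178/ 81 178/ 80 177/ 80
169 176/ 79 17
[... 1385 characters left out ...]

179  49/145  49/145  48/144  50/146  50/145  48/148  48/145  40/121  28/100  26/ 96  32/ 95  25/ 92  35/ 93  30/ 93  31/ 92  33/ 94  29/ 93
180  50/147  53/147  51/147  50/147  49/146  50/150  44/130  29/ 99  29/ 92  31/ 95  31/ 95  32/ 93  31/ 92  30/ 93  32/ 94  35/ 94  28/ 93
181  44/142  46/140  49/141  49/145  48/143  49/148  33/107  26/ 88  35/ 94  34/ 94  34/ 93  29/ 90  27/ 90  32/ 92  33/ 94  33/ 94  32/ 94
182  37/108  31/ 93  33/ 99  41/132  37/110  39/128  34/103  48/ 89  61/ 92  65/ 93  63/ 92  41/ 90  32/ 90  30/ 92  33/ 94  33/ 93  29/ 92
183  31/ 89  26/ 89  30/ 88  30/ 92  28/ 88  32/103  54/111  88/103  95/ 93  94/ 87  93/ 88  61/ 91  35/ 92  29/ 93  32/ 93  31/ 94  30/ 92
```

>>> move_arm([
  [[1, -0.0012, 0.0003, -0.005, 0], [1, 0, 0, -0.005, 0], [1, 0, 0, -0.004, 0], [1, 0, 0, 0, 0], [1, 0, 0, 0, 0]],
])

```text
t: 26.4
tcp_pos: [0.4762, -0.1002, 0.1739]
tool_rot: [0.682, 0.732, -0.0, -0.0]
force: [0.8, 0.1, -0.8]
finger_gap: 0.234
gripper_force: 59.1
```

>>> move_arm([
  [[1, 0, 0, -0.0015, 0], [1, 0, 0, -0.0015, 0], [1, 0, 0, 0, 0]],
])

```text
t: 26.7
tcp_pos: [0.4761, -0.1001, 0.171]
tool_rot: [0.682, 0.732, -0.0, -0.0]
force: [0.2, -0.5, -1.2]
finger_gap: 0.233
gripper_force: 59.1
```

>>> move_arm([
  [[1, 0, 0, -0.001, 0], [1, 0, 0, -0.001, 0], [1, 0, 0, 0, 0]],
])

```text
t: 27.0
tcp_pos: [0.4761, -0.1001, 0.169]
tool_rot: [0.682, 0.732, -0.0, -0.0]
force: [0.5, 0.1, -1.2]
finger_gap: 0.234
gripper_force: 59.1
```

>>> move_arm([
  [[1, 0.001, -0.0007, 0, 0], [1, 0, 0, -0.001, 0], [1, 0, 0, -0.001, 0], [1, 0, 0, 0, 0]],
])

```text
t: 27.4
tcp_pos: [0.4771, -0.1008, 0.1669]
tool_rot: [0.682, 0.732, -0.0, -0.0]
force: [0.6, 0.0, -1.0]
finger_gap: 0.231
gripper_force: 59.1
```

>>> move_arm([
  [[1, 0, 0, -0.001, 0], [1, 0, 0, -0.001, 0], [1, 0, 0, 0, 0]],
])

```text
t: 27.7
tcp_pos: [0.4771, -0.1008, 0.165]
tool_rot: [0.682, 0.732, -0.0, -0.0]
force: [-0.2, 0.5, -1.4]
finger_gap: 0.232
gripper_force: 59.1
```

>>> move_arm([
  [[1, 0, 0, -0.001, 0], [1, 0, 0, -0.001, 0], [1, 0, 0, 0, 0]],
])

```text
t: 28.0
tcp_pos: [0.4771, -0.1008, 0.1629]
tool_rot: [0.682, 0.732, -0.0, -0.0]
force: [1.0, -0.1, -1.8]
finger_gap: 0.23
gripper_force: 59.1
```

>>> move_arm([
  [[1, 0, 0, -0.001, 0], [1, 0, 0, -0.001, 0], [1, 0, 0, 0, 0]],
])

```text
t: 28.3
tcp_pos: [0.4772, -0.1008, 0.161]
tool_rot: [0.682, 0.732, -0.0, -0.0]
force: [-0.8, 0.0, -0.4]
finger_gap: 0.231
gripper_force: 59.1
```

>>> move_arm([
  [[1, 0, 0, -0.001, 0], [1, 0, 0, -0.001, 0], [1, 0, 0, 0, 0]],
])

```text
t: 28.6
tcp_pos: [0.4771, -0.1008, 0.159]
tool_rot: [0.682, 0.732, -0.0, -0.0]
force: [0.3, -0.4, -0.7]
finger_gap: 0.237
gripper_force: 59.1
```

>>> move_arm([
  [[1, 0, 0, -0.001, 0], [1, 0, 0, -0.001, 0], [1, 0, 0, 0, 0]],
])

```text
t: 28.9
tcp_pos: [0.4771, -0.1008, 0.1569]
tool_rot: [0.682, 0.732, -0.0, -0.0]
force: [0.8, -0.0, -1.9]
finger_gap: 0.231
gripper_force: 59.1
```

Tip is about 118 mm high, at the deck; no contact yet. Continuing gently.

>>> move_arm([
  [[1, 0, 0, -0.0015, 0], [1, 0, 0, -0.0015, 0], [1, 0, 0, 0, 0]],
])

```text
t: 29.2
tcp_pos: [0.4771, -0.1008, 0.1539]
tool_rot: [0.682, 0.732, -0.0, -0.0]
force: [-0.3, -0.6, -0.9]
finger_gap: 0.232
gripper_force: 59.1
```

>>> move_arm([
  [[1, 0, 0, -0.0015, 0], [1, 0, 0, -0.0015, 0], [1, 0, 0, 0, 0]],
])

```text
t: 29.5
tcp_pos: [0.4771, -0.1008, 0.1509]
tool_rot: [0.682, 0.732, -0.0, -0.0]
force: [0.3, 0.5, -1.9]
finger_gap: 0.236
gripper_force: 59.1
```

>>> move_arm([
  [[1, 0, 0, -0.002, 0], [1, 0, 0, -0.002, 0], [1, 0, 0, -0.002, 0], [1, 0, 0, 0, 0]],
])

```text
t: 29.9
tcp_pos: [0.4771, -0.1008, 0.1448]
tool_rot: [0.682, 0.732, -0.0, -0.0]
force: [-0.6, 0.4, -1.8]
finger_gap: 0.235
gripper_force: 59.1
```

>>> move_arm([
  [[1, 0, 0, -0.002, 0], [1, 0, 0, -0.002, 0], [1, 0, 0, -0.002, 0], [1, 0, 0, 0, 0]],
])

```text
t: 30.3
tcp_pos: [0.4771, -0.1008, 0.1388]
tool_rot: [0.682, 0.732, -0.0, -0.0]
force: [-0.6, 0.4, -0.5]
finger_gap: 0.236
gripper_force: 59.1
```

>>> move_arm([
  [[1, 0, 0, -0.002, 0], [1, 0, 0, -0.002, 0], [1, 0, 0, -0.002, 0], [1, 0, 0, -0.002, 0], [1, 0, 0, -0.002, 0], [1, 0, 0, 0, 0]],
])

```text
t: 30.9
tcp_pos: [0.4772, -0.1008, 0.1288]
tool_rot: [0.682, 0.732, -0.0, -0.0]
force: [-0.4, -0.6, -1.5]
finger_gap: 0.232
gripper_force: 59.1
```

>>> move_arm([
  [[1, 0, 0, -0.001, 0], [1, 0, 0, -0.001, 0], [1, 0, 0, 0, 0]],
])

```text
t: 31.2
tcp_pos: [0.4772, -0.1009, 0.127]
tool_rot: [0.682, 0.732, -0.0, 0.0]
force: [-1.1, -1.3, -1.5]
finger_gap: 0.23
gripper_force: 59.1
```

>>> move_arm([
  [[1, 0, 0, -0.001, 0], [1, 0, 0, -0.0005, 0], [1, 0, 0, 0, 0]],
])

```text
t: 31.5
tcp_pos: [0.4772, -0.1009, 0.1256]
tool_rot: [0.682, 0.732, -0.0, 0.0]
force: [0.2, -0.8, -1.8]
finger_gap: 0.232
gripper_force: 59.2
```

>>> move_arm([
  [[1, 0, 0, -0.001, 0], [1, 0, 0, -0.0005, 0], [1, 0, 0, 0, 0]],
])

```text
t: 31.8
tcp_pos: [0.4773, -0.1011, 0.1246]
tool_rot: [0.682, 0.732, -0.0, 0.0]
force: [-1.9, -3.1, 4.5]
finger_gap: 0.234
gripper_force: 59.8
```

>>> move_arm([
  [[1, 0, 0, -0.0007, 0], [1, 0, 0, 0, 0], [1, 0, 0, 0, 0]],
])

```text
t: 32.1
tcp_pos: [0.4774, -0.1013, 0.1245]
tool_rot: [0.682, 0.732, -0.0, 0.001]
force: [-3.2, -2.4, 9.5]
finger_gap: 0.234
gripper_force: 60.4
```

>>> move_arm([
  [[1, 0, 0, 0.001, 0], [0.2, 0, 0, 0, 0], [0, 0, 0, 0, 0], [0, 0, 0, 0, 0], [0, 0, 0, 0, 0], [0, 0, 0, 0.01, 0], [0, 0, 0, 0.02, 0], [0, 0, 0, 0.03, 0]],
])

```text
t: 32.9
tcp_pos: [0.4761, -0.1003, 0.1844]
tool_rot: [0.682, 0.731, -0.001, -0.002]
force: [0.7, -1.3, 0.1]
finger_gap: 0.5
gripper_force: 0.0
```

>>> move_arm([
  [[0, 0, 0, 0.04, 0], [0, 0, 0, 0.04, 0], [0, 0, -0.04, 0.02, 0], [0, 0, -0.045, 0, 0], [0, 0, -0.045, 0, 0], [0, 0, -0.045, 0, 0], [0, 0, 0, 0, 0], [0, 0, 0, 0, 0]],
])

```text
t: 33.7
tcp_pos: [0.4768, -0.2764, 0.2845]
tool_rot: [0.683, 0.731, 0.0, -0.0]
force: [-0.3, -0.1, -0.7]
finger_gap: 0.5
gripper_force: 0.0
```

Run:
```python
from h import *
s=snap('scene');m=manip.sense();print(m['t'],m['tcp_pos'],m['force'],m['finger_gap'])
for c in('scene','top'):
  if c=='top': t=snap('top','end_top')
  for l in('bolt_head','drift_grip','extruder'): print(c,l,[(np.round(r['xyz'],3),round(r['confidence'],2)) for r in manip.mark_of(l,c)[:4]])
g=s['img'].astype(int)
print('head top/washer px if home',px(s,[.4771,-.1008,.150]),px(s,[.4771,-.1008,.134]))
print('   ',' '.join('%3d'%k for k in range(232,252)))
print('\n'.join(f'{r} '+' '.join('%3d'%g[r,k].mean() for k in range(232,252)) for r in range(168,190)))
```

```text
33.75 [ 0.47675427 -0.27518464  0.28447672] [ 0.11599858  0.90806572 -0.57995478] 0.5010186476846153
scene bolt_head [(array([ 0.739, -0.324,  0.06 ]), 0.62), (array([ 0.478, -0.1  ,  0.137]), 0.39)]
scene drift_grip [(array([ 0.516, -0.279,  0.139]), 0.48), (array([0.618, 0.474, 0.004]), 0.34), (array([ 0.565, -0.278,  0.   ]), 0.3), (array([ 0.74 , -0.232, -0.001]), 0.3)]
scene extruder [(array([0.531, 0.124, 0.12 ]), 0.73), (array([ 0.476, -0.104,  0.128]), 0.23)]
top bolt_head [(array([ 0.736, -0.324,  0.056]), 0.48), (array([0.532, 0.372, 0.003]), 0.25)]
top drift_grip [(array([0.527, 0.122, 0.12 ]), 0.72), (array([ 0.386, -0.118, -0.002]), 0.36)]
top extruder [(array([0.527, 0.12 , 0.123]), 0.62)]
head top/washer px if home [241.70581879 175.44109928] [241.90861892 180.09680597]
    232 233 234 235 236 237 238 239 240 241 242 243 244 245 246 247 248 249 250 251
168  81  81  81  81  82  81  92  97 126 131 132 131 130 129 130 130 129 129 130 130
169  81  82  81  90  93  99 124 131 132 131 130 130 130 129 130 128 130 131 132 132
170  81  91  97 126 132 131 132 131 131 131 131 131 
[... 927 characters left out ...]
  66 102  95  72  60  59  64
182  72  61  58  64  98 107  90  71  63  66  62  62  71  95 103  89  63  60  62  63
183  69  57  58  62  78  99 103  96  82 102 100  91 102 106  95  71  61  59  62  62
184  68  57  59  57  60  73  91  99 106 141 141 114 100  86  70  61  59  66  61  62
185  74  70  70  71  68  69  71  77  81  88  86  74  66  63  60  63  63  63  61  62
186  98 101 101 101 100  96  99  98  96  69  59  60  57  60  60  63  61  59  63  62
187  94  96  96  96  96  90  88  86  87  68  62  62  60  62  61  61  61  63  62  63
188  63  64  62  60  63  63  62  61  61  58  57  58  60  60  62  61  63  61  60  59
189  61  59  61  60  62  61  59  61  62  64  64  62  64  67  67  68  66  66  67  65
```

```bash
python3 -c "
from station import manip
print(manip.sign_off())"
```

```text
the job is handed in; nothing more can be done
None
```

The job is handed in, with about 34 of the 72 s used. The drift lined up the two holes and is back in its block hole, and the black bolt is through both with its washer seated on the foot. The peak measured force was about 14 N, when the drift's collar seated in the block.

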